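# Clamp the jam jar in the one-handed jar clamp

## Robot

A 6-joint arm with a two-finger parallel gripper is mounted at the origin on a cart in front of the work surface, level with it; the furniture and walls round the work are solid. World frame = base frame: x ahead of the robot, y to its left, z up, the work surface at z = 0. Lengths are in mm, angles in rad, forces in N, time in s.
With the tool pointing down it reaches from about 325 to 775 mm from the base axis. Payload 5.5 kg.
Tool frame: the origin (TCP) lies at the very end of the fingers, on their centre line; the grasp point (between the pads) lies env.grip_point_offset behind it (env.grip_point_offset is the distance from the TCP to the grasp point, in mm); z points along the fingers, y is the line along which they close (so a half turn about z gives the same grasp; the last joint's range is limited). The gripper opens to 88 mm and grips with 3 to 60 N. Pads are 20 mm wide; open, the fingers measure 115 mm over their backs; the gripper's body (75 mm by 178 mm) begins 61 mm behind the grasp point.
Start: joints at [-1.199, 0.091, 1.231, -0, 1.82, -0.057], TCP at [249.469, -545.694, 222.631] pointing down, gripper open.
Joint ranges: [-2.87, 2.87], [-0.86, 2.18], [0.17, 2.46], [-1.51, 4.65], [0.06, 2.69], [-2.65, 2.65]. Speed limits (rad/s): [2.57, 2.57, 3.01, 3.14, 3.14, 3.14].

## Interface

Orientations are given as a unit quaternion [x, y, z, w].
In Python, from workcell import env, optics, order gives the robot as it stands. The module is installed in compiled form; this text tells all that it offers.
- The arm moves only by the shell command python3 -m pendant 'ROWS'. ROWS is JSON, a list of rows, each a list of 7 numbers: the opening, from 0 (shut) to 1 (fully open), then the shift along the tool's x, y, z in m, then the turn, a rotation vector about the tool's x, y, z in degrees. A call has 1 to 10 rows; each row is the pose to reach, as a shift and turn from the pose commanded when the call began, along the tool's axes at that moment; what a row does not reach only later rows make up. A row lasts 1/8 s, in which the tool goes at most 62.5 mm and 10.7 degrees, less where a joint would pass 70% of its speed; a pose out of reach is approached as far as the arm can. A call with a gripper value outside its range is refused whole. The fingers move at their own pace and stop on an object; the grip force is fixed at half the most. Time passes only in rows, so rows that repeat a pose let the fingers close. It gives the time, the measured TCP pose, the force, the opening and the grip force at its end, in the units of the state.
- env.get_state(): the state, without advancing time (a new reading comes with each control period).
- optics.snapshot(name): name is "side" or "top" or "wrist"; returns the picture (480x640x3 uint8, red, green, blue); there is no depth.
- optics.camera_params(name): a dict with "fovy" (degrees; the focal length in pixels is half the picture's height over the tangent of half this angle, whatever the lens; pixels are square), "cx", "cy" (the principal point, pixels), "R" (3x3) and "t" (3): a world point X has camera coordinates R X + t. Camera axes: x right, y down, z forward; pixel columns grow to the right and rows downward; lengths in mm; the calibration is good to about 2 mm. A picture is of the moment at which its call begins: read the wrist's pose just before it. camera_params takes no time and is no camera call; for the wrist camera it gives the pose at the moment of the call.
- order.sign_off(): hands the job in; it is judged then, once.
The state is a dict: "clock": time; "joint_positions": joint angles; "qd": joint speeds; "tau": joint torques, N m; "eef_pos": TCP position; "tcp_rot": TCP orientation; "ft_force": force on the tool from outside, world axes, zero at the start; "moment": the same for the moment, N m; "opening": finger opening in mm; "grasp_force": force on a finger pad.
Only numpy, scipy, OpenCV 4.12 (cv2) and the standard library are available. Lean on these libraries where they do the work, as an engineer would, in place of code of your own. Each camera call takes 0.05 s, during which the arm holds its last target. There are 200 camera calls.

## Task

The lid of the jam jar is stuck: stand the jar upright on the chopping board, between the V jaw and the sliding jaw of the clamp, and let go of it. Then wind the sliding jaw up with its blue knob until it holds the jar firmly against the V jaw, with about 15 N; it is glass, so never squeeze it with more than 30 N. Leave the jar clamped and the other things on the worktop where they are.

Things in the scene. Friction and masses are not known exactly. Their poses are not given: they have to be found in the camera images.
- jam_jar: Glass jam jar with a yellow lid, pink below, standing on the worktop to the left of the board. The glass is 66 mm across (70 at most), 101 mm tall with the lid, the lid 66 mm across and its top 11 mm; 0.3 to 0.5 kg. Origin: centre of its underside, z up.
- board: Brown chopping board, 240 (its x) x 360 (its y) x 21 mm, with the jar clamp screwed on it; board and rail are fixed and do not shift. Origin: centre of its underside; z up; its +y (to the robot's left) runs along the clamp's slide, from the knob to the fixed V jaw; x across the slide.
- fixed_jaw: White fixed V jaw at the left end of the board, 45 mm high above the board's top, 64 mm wide, lined with rubber; its flanks open 60 degrees either side of the slide and centre the jar. Origin: 21 mm above the board's origin, axes as the board.
- seat (a point): Point on the board's top where the jar's underside is centred when the jar bears on both flanks of the V jaw; axes as the board. The open sliding jaw leaves 12 to 29 mm of free play along y, so set the jar down 3 to 7 mm short of it (board -y). The jaws rise 45 mm or less above the board and nothing lies beside the seat across x: hold the jar across the slide, above the jaws.
- knob_grip (a point): Point on the knob's axis at gripping height, 88 mm above the worktop; it travels with the carriage. The blue knob: a fluted skirt 54 mm across (top 66 mm above the worktop) and on it a square grip with rounded corners, 36 mm across its flats (point x and y), top 98 mm above the worktop. A white line on top marks its +y side; z up.
- knob (a joint): Angle of the knob, rad, growing clockwise seen from above (at 0 the grip is square to the board); -0.2 to 6, starts at 0 to 0.6. Its 8 mm radius pinion rolls on the fixed rack: each rad clockwise carries carriage, jaw and the knob itself 8 mm along the board's +y. A friction of 0.28 N m resists turning either way and holds it where it is left; each newton of squeeze adds 0.008 N m to the torque needed.
- mug_2: Light blue mug, 96 mm high, 87 mm across without its handle, beyond the jar; leave alone. Origin: at its underside, centre of its outline with the handle.
- tumbler: Clear glass tumbler, 81 mm across, 92 mm high, beyond the board; leave alone. Origin: centre of its underside.
- clementine: Clementine, 61 mm, beyond the board to the right; leave alone. Origin: at its underside.
- carriage: White sliding carriage that bears the knob (58 mm above the worktop at the knob, 68 mm at its jaw). Its black rubber jaw face stands 88 to 100 mm from the knob's axis, towards the V jaw: how far differs each time and is not measured. The rubber gives about 1 mm per 8 N. Origin: on the knob's axis at the board's top; axes as the board. Pushing it along takes over 35 N; only the knob drives it.
Mind the look-alikes: they are no part of the job. Leave any turquoise look-alike of the jam_jar alone.

How it is judged (in metres and radians):
On the way, in this order (a step that is already met when the one before it is completed fails the run):
1. the jar stands upright on the board between the jaws and is let go, not yet clamped (x of jam_jar in the frame of seat between -0.02 and 0.02 m and y of jam_jar in the frame of seat between -0.03 and 0.006 m and z of jam_jar in the frame of seat between -0.006 and 0.006 m and angle between jam_jar's own z axis and vertical below 0.1 rad and contact force between the fingers and jam_jar below 0.3 N and contact force between fixed_jaw and jam_jar below 5 N), for 0.2 s.
2. the sliding jaw, wound up with the knob, presses the jar into the V jaw with 8 N or more, the gripper off the jar (contact force between fixed_jaw and jam_jar above 8 N and contact force between the arm and jam_jar below 0.3 N), for 0.3 s.
At the end, for the whole second after the job is handed in: The jar stands upright (within 0.08 rad) and at rest on the board, within 6 mm of the seat and no more than 5 mm off the board, held against the V jaw with 8 to 30 N (contact force between fixed_jaw and jam_jar between 8 and 30 N and horizontal distance between jam_jar and seat below 0.006 m and z of jam_jar in the frame of seat below 0.005 m and angle between jam_jar's own z axis and vertical below 0.08 rad and linear speed of jam_jar below 0.02 m/s); the robot touches nothing.
It fails at once if the jar is squeezed against the V jaw with more than 30 N (contact force between fixed_jaw and jam_jar above 30 N).
It fails at once if the jar is tipped over (angle between jam_jar's own z axis and vertical above 0.5 rad).
It fails at once if mug, tumbler or clementine is shifted by more than 30 mm (distance of any of mug_2, tumbler, clementine from where it was at the start of the episode above 0.03 m).
It also fails if it takes over 72 s, if anything falls off the work surface, if the arm or the gripper's body presses on something with over 40 N, if the wrist force passes 120 N, or if a joint passes its speed limit or range.

## Working session

There is one attempt and no reset: what is moved stays moved. The work goes in short steps, Python scripts to look and compute and a shell command to move; the robot and the scene stay as the last step left them, time stands still between calls to the robot, and variables do not carry over. Pictures are saved under pics/ and viewed, at most 10 in all, crops included, and the job is handed in when it is done.

```bash
mkdir -p pics; python3 - <<'E'
from workcell import env, optics
import cv2, numpy as np
print(env.get_state(), env.grip_point_offset)
ims=[]
for n in ("top","side"):
    im=optics.snapshot(n); cv2.imwrite(f"pics/{n}0.png",im[:,:,::-1]); p=optics.camera_params(n); print(n,p)
E
```

```text
{'clock': 0.0, 'joint_positions': array([-1.19868631e+00,  9.18296515e-02,  1.23191826e+00, -3.97404740e-06,
        1.81979025e+00, -5.66743421e-02]), 'qd': array([ 1.29462672e-03,  6.97833081e-05,  1.48607923e-04,  1.94029076e-03,
       -1.57713132e-05,  1.35082239e-03]), 'tau': array([ 1.93351952e-03, -4.46455514e+01, -4.06438851e+01,  7.00972555e-02,
        2.94846157e-02, -2.06537393e-04]), 'eef_pos': array([ 249.35824079, -545.39045752,  221.50609108]), 'tcp_rot': array([ 9.77105532e-01,  2.12752984e-01, -1.54687810e-04, -9.60378586e-04]), 'ft_force': array([ 0.83544862, -0.92575495,  0.21662763]), 'moment': array([0.04386615, 0.02450817, 0.02641127]), 'grasp_force': 0.0, 'opening': 87.95419550319582} 18.700000000000003
top {'fovy': 55.13128792930713, 'cx': 319.0951838381525, 'cy': 240.1122706399896, 'R': array([[ 0.02111984, -0.99977572, -0.00156983],
       [-0.99603142, -0.0209049 , -0.08651246],
       [ 0.08646024,  0.00339073, -0.99624953]]), 't': array([  69.41330366,  620.90662916, 1055.421217  ])}
side {'fovy': 46.55551593816422, 'cx': 326.1109375420436, 'cy': 244.22898269701713, 'R': array([[-0.95673814, -0.29094429, -0.00188577],
       [-0.17242611,  0.57220099, -0.80178255],
       [ 0.2343531 , -0.76677079, -0.5976129 ]]), 't': array([ 589.02413563,  131.92025311, 1485.37435265])}
```

View pics/top0.png

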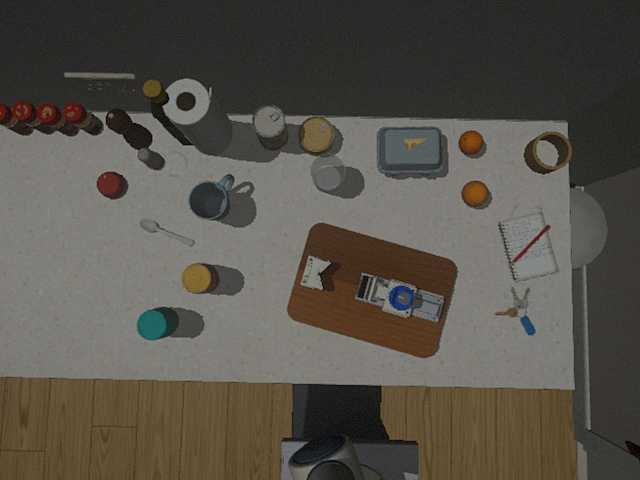

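View pics/side0.png

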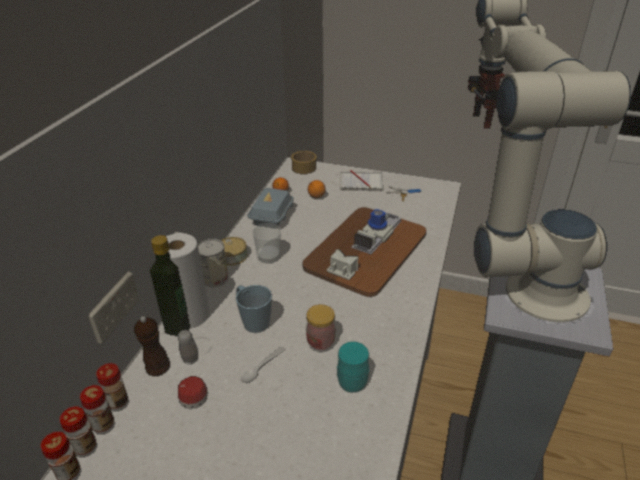

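The top view shows the yellow-lidded jar at (197,279), its turquoise look-alike at (152,324), the V jaw at (317,272), the knob at (401,297), and the board yawed about -15°. The side view agrees, with the pink jar at (320,328).

```bash
cat > h.py <<'E'
import numpy as np, cv2
from workcell import env, optics
from scipy.spatial.transform import Rotation as Ro
def cast(p,uv,z):
    uv=np.atleast_2d(np.float64(uv)); f=240/np.tan(np.radians(p["fovy"]/2))
    R=np.array(p["R"]); c=-R.T@p["t"]
    d=np.c_[(uv[:,0]-p["cx"])/f,(uv[:,1]-p["cy"])/f,np.ones(len(uv))]@R
    return (c+d*((z-c[2])/d[:,2])[:,None])[:,:2]
def proj(p,X):
    f=240/np.tan(np.radians(p["fovy"]/2)); q=np.atleast_2d(X)@np.array(p["R"]).T+p["t"]
    return q[:,:2]/q[:,2:]*f+[p["cx"],p["cy"]]
def blobs(im,lo,hi,amin=60):
    m=cv2.inRange(cv2.cvtColor(im,cv2.COLOR_RGB2HSV),np.array(lo),np.array(hi))
    m=cv2.morphologyEx(m,cv2.MORPH_CLOSE,np.ones((3,3)))
    cs=cv2.findContours(m,cv2.RETR_EXTERNAL,cv2.CHAIN_APPROX_NONE)[0]
    return sorted([c for c in cs if cv2.contourArea(c)>amin],key=cv2.contourArea)[::-1]
def totool(v,s=None):
    s=s or env.get_state(); return Ro.from_quat(s["tcp_rot"]).inv().apply(v)
E
python3 - <<'E'
from h import *
im=cv2.imread("pics/top0.png")[:,:,::-1].copy(); p=optics.camera_params("top")
hsv=cv2.cvtColor(im,cv2.COLOR_RGB2HSV)
for n,(x,y) in dict(lid=(197,279),board=(340,320),knob=(395,300)).items(): print(n,hsv[y,x])
for c in blobs(im,(18,120,90),(28,255,255)): print("yel",cv2.minEnclosingCircle(c),cast(p,cv2.minEnclosingCircle(c)[0],101))
b=blobs(im,(3,90,30),(17,255,200),3000)
for c in b:
    q=cast(p,c[:,0],21).astype(np.float32); print("board",len(c),cv2.minAreaRect(q))
for c in blobs(im,(108,120,60),(130,255,255)): print("blue",cv2.minEnclosingCircle(c),cast(p,cv2.minEnclosingCircle(c)[0],80))
for u in [(320,260),(305,290),(334,264)]: print(cast(p,u,66))
w=optics.camera_params("wrist");s=env.get_state(); R=Ro.from_quat(s["tcp_rot"])
c=-np.array(w["R"]).T@w["t"]; print("cam in tool",R.inv().apply(c-s["eef_pos"]), (np.array(w["R"])@R.as_matrix()).round(3),w["fovy"])
E
```

```text
lid [ 22 158 126]
board [ 13 157  83]
knob [109 210 120]
yel ((145.5, 431.5), 153.05728149414062) [[198.49690681 441.11086918]]
yel ((479.0, 432.5), 107.5698471069336) [[ 211.70544028 -264.47587801]]
yel ((195.99290466308594, 278.25531005859375), 14.639301300048828) [[523.89170997 348.49929619]]
yel ((151.35714721679688, 87.5), 8.62433910369873) [[950.9129186  468.37466256]]
yel ((551.5, 150.5), 19.039531707763672) [[ 824.16708866 -431.37241442]]
board 463 ((506.62548828125, -43.36968994140625), (358.54449462890625, 237.66476440429688), 75.04949951171875)
board 711 ((186.86488342285156, -415.3056640625), (198.89659118652344, 191.02479553222656), 1.2474228143692017)
blue ((400.71429443359375, 297.5), 12.237751007080078) [[ 490.99712676 -101.06034132]]
[[570.84615145  79.33826905]]
[[502.71087004 111.63776396]]
[[562.47874532  47.53342696]]
cam in tool [  81.3554478    -0.31062711 -162.83710853] [[ 0.     1.    -0.   ]
 [-0.956 -0.    -0.294]
 [-0.294  0.     0.956]] 61.140486793499754
```

```bash
python3 -m pendant '[[1,0.493,-0.407,-0.079,0,0,-50.4],[1,0.493,-0.407,-0.079,0,0,-50.4],[1,0.493,-0.407,-0.079,0,0,-50.4],[1,0.493,-0.407,-0.079,0,0,-50.4],[1,0.493,-0.407,-0.079,0,0,-50.4],[1,0.493,-0.407,-0.079,0,0,-50.4],[1,0.493,-0.407,-0.079,0,0,-50.4],[1,0.493,-0.407,-0.079,0,0,-50.4],[1,0.493,-0.407,-0.079,0,0,-50.4],[1,0.493,-0.407,-0.079,0,0,-50.4]]'
python3 -m pendant '[[1,0,0,0,0,0,0],[1,0,0,0,0,0,0],[1,0,0,0,0,0,0]]'
python3 - <<'E'
from h import *
p=optics.camera_params("top"); print("mug",cast(p,[(208,200)],96))
w=optics.camera_params("wrist"); im=optics.snapshot("wrist"); cv2.imwrite("pics/w1.png",im[:,:,::-1])
np.savez("w1.npz",im=im,**w); s=env.get_state(); print(s["eef_pos"],Ro.from_quat(s["tcp_rot"]).as_matrix().round(3),s["joint_positions"])
E
```

```text
clock: 1.35
eef_pos: [520.8, 14.3, 299.2]
tcp_rot: [0.794, 0.609, -0.0, -0.0]
ft_force: [0.3, -0.5, 0.2]
opening: 87.6
grasp_force: 0.0
clock: 1.72
eef_pos: [519.9, 11.1, 299.2]
tcp_rot: [0.794, 0.608, -0.0, 0.0]
ft_force: [0.2, -0.0, -0.2]
opening: 88.1
grasp_force: 0.0
mug [[697.55265454 330.83830364]]
[519.94681618  10.99690099 299.29468645] [[ 0.262  0.965 -0.   ]
 [ 0.965 -0.262 -0.   ]
 [-0.     0.    -1.   ]] [-4.41346573e-02 -9.39042958e-02  1.27873075e+00 -2.27354835e-04
  1.95676434e+00  2.20357289e-01]
```

View pics/w1.png

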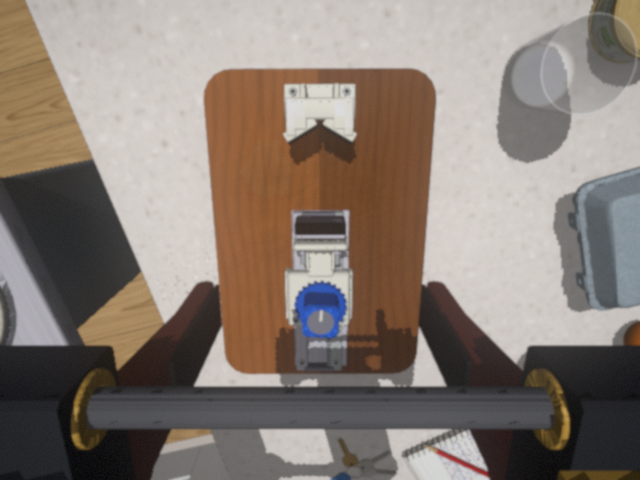

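The wrist picture shows the V jaw at about (320,120), apex up, the black rubber face at (320,225) and the knob at (321,310). I'll enlarge it to read the apex and the white line.

```bash
python3 - <<'E'
from h import *
im=cv2.imread("pics/w1.png")
a=cv2.resize(im[75:175,270:370],None,fx=6,fy=6,interpolation=cv2.INTER_CUBIC)[:,:400*1]
a=cv2.resize(im[78:168,275:365],(400,400),interpolation=cv2.INTER_CUBIC)
b=cv2.resize(im[265:355,275:365],(400,400),interpolation=cv2.INTER_CUBIC)
cv2.imwrite("pics/w1z.png",np.hstack([a,b]))
E
```

```text
(no output)
```

View pics/w1z.png

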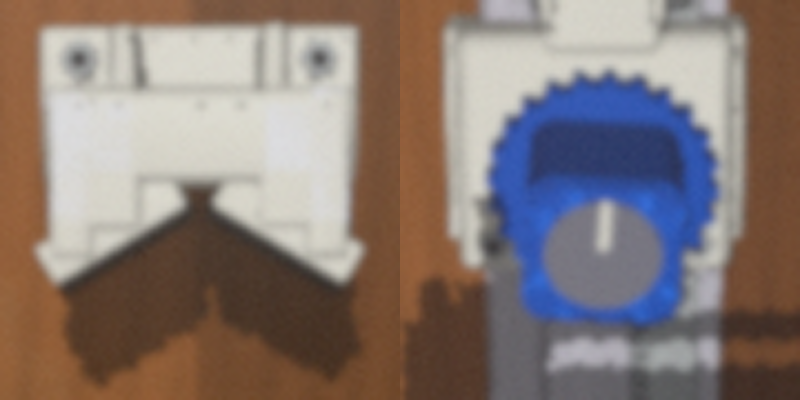

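The V flanks' rubber strips run (65,286)→(188,211) and (342,286)→(215,211) in the left crop. On the knob (right crop) the grip's top disc is centred near (603,255), and the white line leans only a few degrees clockwise.

```bash
python3 - <<'E'
from h import *
d=np.load("w1.npz"); w={k:d[k] for k in ("fovy","cx","cy","R","t")}; im=d["im"].copy()
# board yaw & centre from wrist
hsv=cv2.cvtColor(im,cv2.COLOR_RGB2HSV)
b=blobs(im,(3,90,30),(17,255,220),3000)
for c in b[:2]:
    print(cv2.boundingRect(c))
g=lambda uv: (275+uv[0]/4.444,78+uv[1]/4.444)
P=cast(w,[g((66,287)),g((189,212)),g((341,287)),g((214,212))],66)
d1=P[1]-P[0]; d2=P[3]-P[2]
t=np.linalg.solve(np.c_[d1,-d2],P[2]-P[0]); apex=P[0]+t[0]*d1
ang=[np.degrees(np.arctan2(*x[::-1])) for x in (d1,d2)]; print("flanks",ang,"bisector",np.mean(ang),"apex",apex)
K=cast(w,(275+203/4.444,78+187+255/4.444),98)[0]; print("knob",K,"slide dir",np.degrees(np.arctan2(*(apex-K)[::-1])))
u=np.array([np.cos(np.radians(75.0)),np.sin(np.radians(75.0))])
print("seat",apex-u*33/np.sin(np.radians(60)),"r35",apex-u*35/np.sin(np.radians(60)))
# white line
x0,y0=275+150/4.444,265+190/4.444
sub=cv2.cvtColor(im,cv2.COLOR_RGB2GRAY)[306:324,312:330].astype(float); sat=hsv[306:324,312:330]
m=((sat[:,:,1]<60)&(sub>135)); ys,xs=np.nonzero(m); print(len(xs))
Q=cast(w,np.c_[xs+312,ys+306],98)-K
wt=sub[m]; U,S,V=np.linalg.svd(Q-Q.mean(0)); print("line dir",np.degrees(np.arctan2(V[0][1],V[0][0])),S,"to centre",np.degrees(np.arctan2(*Q.mean(0)[::-1])))
# blue grip: dark face/rubber edges
print("jawface",cast(w,[(293,212),(347,212),(293,236),(347,236)],66))
for c in blobs(cv2.imread("pics/top0.png")[:,:,::-1].copy(),(18,120,90),(28,255,255)): 
    pass
E
```

```text
(205, 70, 230, 303)
(0, 0, 91, 178)
flanks [np.float64(15.309952331166764), np.float64(135.21185622787795)] bisector 75.26090427952235 apex [538.83081309  78.75731214]
knob [ 489.36792789 -105.55048638] slide dir 74.9774485872314
seat [528.9684829   41.95059477] r35 [528.37076592  39.71988463]
53
line dir -107.92962480109155 [25.97298497  9.71553295] to centre 74.46975401947795
jawface [[490.3072265    3.93161726]
 [542.48836943 -10.19695617]
 [483.27119424 -20.19860272]
 [536.40330667 -34.58707469]]
```

```bash
python3 -m pendant '[[1,0.327,-0.0845,0.049,0,0,0],[1,0.327,-0.0845,0.049,0,0,0],[1,0.327,-0.0845,0.049,0,0,0],[1,0.327,-0.0845,0.049,0,0,0],[1,0.327,-0.0845,0.049,0,0,0],[1,0.327,-0.0845,0.049,0,0,0],[1,0.327,-0.0845,0.049,0,0,0],[1,0.327,-0.0845,0.049,0,0,0],[1,0.327,-0.0845,0.049,0,0,0],[1,0.327,-0.0845,0.049,0,0,0]]'
python3 - <<'E'
from h import *
w=optics.camera_params("wrist"); im=optics.snapshot("wrist"); cv2.imwrite("pics/w2.png",im[:,:,::-1])
s=env.get_state(); print(s["eef_pos"],s["joint_positions"])
for c in blobs(im,(16,110,60),(32,255,255),800):
    (x,y),r=cv2.minEnclosingCircle(c); J=cast(w,cv2.fitEllipse(c)[0],101)[0]
    print((x,y),r,cv2.contourArea(c)/(np.pi*r*r),J,"tool shift",totool(np.r_[J-s["eef_pos"][:2],0],s))
E
```

```text
clock: 3.02
eef_pos: [523.9, 348.9, 251.0]
tcp_rot: [0.794, 0.608, 0.0, 0.0]
ft_force: [0.7, 0.4, -0.1]
opening: 87.7
grasp_force: 0.0
[523.84449305 349.14671894 250.86171219] [ 5.33875239e-01  1.79876922e-01  1.08390558e+00 -3.11756013e-05
  1.87698576e+00  7.97559636e-01]
(28.0, 187.5) 159.96963500976562 0.22437550336854414 [298.62567006 385.27608234] tool shift [-2.38223862e+01 -2.26850878e+02 -1.49006216e-01]
(318.36077880859375, 217.17108154296875) 40.725433349609375 0.953167308614266 [523.47628426 350.45101538] tool shift [ 1.16323872e+00 -6.95444118e-01  2.46914816e-04]
```

View pics/w2.png

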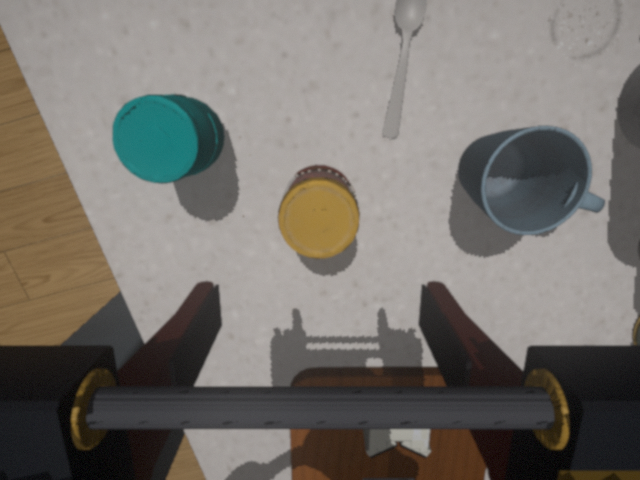

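The lid is at (318,217), right under the tool, and the turquoise jar and mug are well clear. I'll go down and grip.

```bash
python3 -m pendant '[[1,0.001,-0.001,0.06,0,0,0],[1,0.001,-0.001,0.11,0,0,0],[1,0.001,-0.001,0.15,0,0,0],[1,0.001,-0.001,0.18,0,0,0],[1,0.001,-0.001,0.197,0,0,0],[1,0.001,-0.001,0.197,0,0,0],[0,0.001,-0.001,0.197,0,0,0],[0,0.001,-0.001,0.197,0,0,0],[0,0.001,-0.001,0.197,0,0,0],[0,0.001,-0.001,0.197,0,0,0]]'
python3 -m pendant '[[0,0,0,0,0,0,0],[0,0,0,0,0,0,0],[0,0,0,0,0,0,0],[0,0,0,0,0,0,0]]'
```

```text
clock: 4.32
eef_pos: [523.7, 351.7, 55.0]
tcp_rot: [0.794, 0.609, 0.001, 0.0]
ft_force: [0.3, 0.9, 6.3]
opening: 66.5
grasp_force: 30.0
clock: 4.82
eef_pos: [523.7, 351.7, 55.0]
tcp_rot: [0.794, 0.609, 0.002, 0.0]
ft_force: [-0.3, -0.6, 6.2]
opening: 66.4
grasp_force: 30.0
```

```bash
python3 -m pendant '[[0,0,0,-0.02,0,0,0],[0,0,0,-0.06,0,0,0],[0,-0.02,0.006,-0.12,0,0,0],[0,-0.07,0.020,-0.12,0,0,0],[0,-0.12,0.034,-0.12,0,0,0],[0,-0.17,0.048,-0.12,0,0,0],[0,-0.22,0.0625,-0.12,0,0,0],[0,-0.27,0.0767,-0.12,0,0,0],[0,-0.295,0.084,-0.12,0,0,0],[0,-0.3017,0.0857,-0.12,0,0,0]]'
python3 -m pendant '[[0,0,0,0,0,0,0],[0,0,0,0,0,0,0],[0,0,0,0,0,0,0],[0,0,0,0,0,0,0]]'
python3 - <<'E'
from h import *
w=optics.camera_params("wrist"); im=optics.snapshot("wrist"); cv2.imwrite("pics/w3.png",im[:,:,::-1])
s=env.get_state(); print(s["eef_pos"],s["joint_positions"],Ro.from_quat(s["tcp_rot"]).as_matrix().round(4))
for c in blobs(im,(16,110,60),(32,255,255),800):
    (x,y),r=cv2.minEnclosingCircle(c); print((x,y),r,"lid",cast(w,cv2.fitEllipse(c)[0],s["eef_pos"][2]-55+101))
E
```

```text
clock: 6.08
eef_pos: [526.8, 36.2, 173.1]
tcp_rot: [0.794, 0.608, -0.001, -0.0]
ft_force: [-0.1, 0.4, -5.3]
opening: 66.9
grasp_force: 30.0
clock: 6.58
eef_pos: [527.3, 38.3, 173.2]
tcp_rot: [0.793, 0.609, -0.0, -0.0]
ft_force: [-0.2, 0.3, -5.0]
opening: 66.5
grasp_force: 30.0
[527.30867204  38.21533695 173.2399424 ] [ 7.93142599e-03 -1.05348779e-01  1.51344094e+00  9.24483952e-05
  1.73362873e+00  2.69450796e-01] [[ 2.585e-01  9.660e-01 -1.000e-04]
 [ 9.660e-01 -2.585e-01  1.000e-04]
 [ 1.000e-04 -1.000e-04 -1.000e+00]]
(319.8998107910156, 364.4617004394531) 96.89031982421875 lid [[530.15804341  49.21566995]]
(319.5, 430.0) 65.50772857666016 lid [[519.85591343   9.78354792]]
(493.0, 409.5) 40.74626541137695 lid [[580.98492968   6.57715096]]
(563.0, 475.0) 63.126956939697266 lid [[601.41792156 -29.09245861]]
(145.0, 409.5) 40.302085876464844 lid [[464.58468687  37.55433181]]
```

View pics/w3.png

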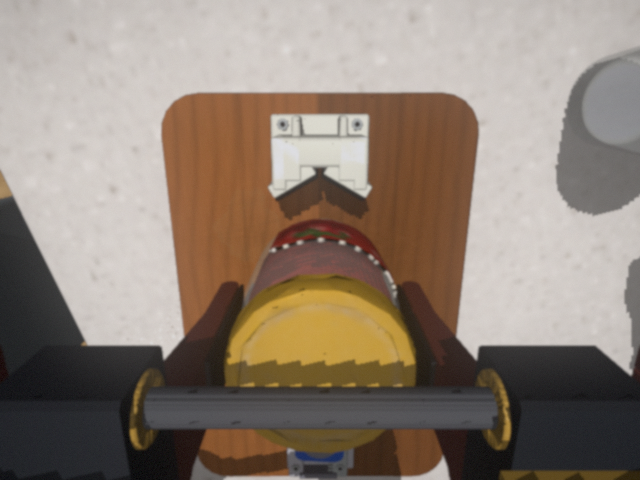

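The jar hangs upright between the fingers, with the lid's far rim at (320,277) and the V jaw ahead, apex near (320,168). I'll check the offset from these, without any further picture.

```bash
python3 - <<'E'
from h import *
w=optics.camera_params("wrist"); u=np.array([.2585,.966])
T=np.array([527.3,38.2])
for z in (219,208): print("lid centre rel TCP along u", (cast(w,(320,277),z)[0]-33*u-T)@u)
P=cast(w,[(272,197),(314,173),(371,197),(327,173)],66); d1=P[1]-P[0]; d2=P[3]-P[2]
t=np.linalg.solve(np.c_[d1,-d2],P[2]-P[0]); a=P[0]+t[0]*d1; print("apex",a,"seat-5",a-u*43.3)
E
```

```text
lid centre rel TCP along u -0.6025783149963397
lid centre rel TCP along u -5.225294998521363
apex [539.29980802  81.55740761] seat-5 [528.10675802  39.72960761]
```

```bash
python3 -m pendant '[[0,0,0.001,0.04,0,0,0],[0,0,0.001,0.07,0,0,0],[0,0,0.001,0.085,0,0,0],[0,0,0.001,0.091,0,0,0],[0,0,0.001,0.093,0,0,0],[0,0,0.001,0.095,0,0,0],[0,0,0.001,0.0955,0,0,0],[0,0,0.001,0.0955,0,0,0],[0,0,0.001,0.0955,0,0,0]]'
```

```text
clock: 7.75
eef_pos: [528.4, 37.4, 78.0]
tcp_rot: [0.794, 0.609, 0.0, 0.0]
ft_force: [1.0, -0.0, -5.0]
opening: 66.3
grasp_force: 30.0
```

```bash
python3 -m pendant '[[0,0,0,0.001,0,0,0],[0,0,0,0.001,0,0,0],[0,0,0,0.001,0,0,0]]'; python3 -m pendant '[[0,0,0,0.001,0,0,0],[0,0,0,0.001,0,0,0],[0,0,0,0.001,0,0,0]]'
```

```text
clock: 8.12
eef_pos: [528.3, 37.4, 76.8]
tcp_rot: [0.794, 0.609, -0.0, -0.0]
ft_force: [-0.1, -0.2, -4.5]
opening: 66.7
grasp_force: 30.0
clock: 8.5
eef_pos: [528.4, 37.4, 76.4]
tcp_rot: [0.794, 0.609, 0.0, 0.0]
ft_force: [-2.2, -0.2, 0.4]
opening: 66.0
grasp_force: 30.0
```

The jar has touched down, so I'll let go and rise clear.

```bash
python3 -m pendant '[[0.85,0,0,0,0,0,0],[0.95,0,0,0,0,0,0],[1,0,0,0,0,0,0],[1,0,0,0,0,0,0],[1,0,0,0,0,0,0]]'; python3 -m pendant '[[1,0,0,-0.02,0,0,0],[1,0,0,-0.06,0,0,0],[1,0,0,-0.12,0,0,0],[1,0,0,-0.18,0,0,0],[1,0,0,-0.2,0,0,0],[1,0,0,-0.2,0,0,0],[1,0,0,-0.2,0,0,0]]'
python3 - <<'E'
from h import *
w=optics.camera_params("wrist"); im=optics.snapshot("wrist"); cv2.imwrite("pics/w4.png",im[:,:,::-1])
s=env.get_state(); print(s["eef_pos"],s["joint_positions"],s["moment"])
for c in blobs(im,(16,110,60),(32,255,255),800):
    (x,y),r=cv2.minEnclosingCircle(c); print((x,y),r,"lid",cast(w,cv2.fitEllipse(c)[0],122))
E
```

```text
clock: 9.12
eef_pos: [528.3, 37.4, 75.8]
tcp_rot: [0.794, 0.609, 0.0, -0.0]
ft_force: [-0.3, 0.4, 0.1]
opening: 87.7
grasp_force: 0.0
clock: 10.0
eef_pos: [528.0, 37.4, 274.8]
tcp_rot: [0.794, 0.609, -0.001, -0.0]
ft_force: [0.1, -0.4, -0.3]
opening: 87.7
grasp_force: 0.0
[527.82564917  37.40415277 274.17391693] [ 6.44126338e-03 -8.02054865e-02  1.31097521e+00  1.07476825e-05
  1.91349278e+00  2.68851450e-01] [-0.06954493 -0.1005642   0.02163889]
(5.578125, 98.5) 98.65792083740234 lid [[332.82210359 162.20861717]]
(320.5, 220.0) 41.80022048950195 lid [[527.8245581   35.57251959]]
(546.0, 409.5) 41.90773391723633 lid [[ 685.59872519 -195.64177409]]
(116.30316162109375, 337.3748474121094) 32.6326904296875 lid [[325.72640164 -24.55953086]]
```

View pics/w4.png

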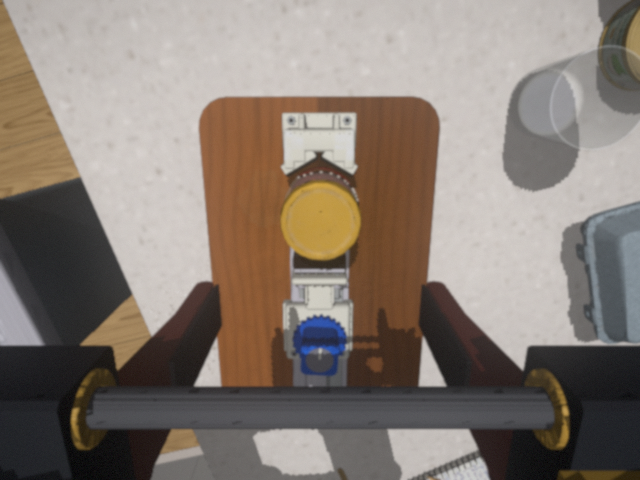

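The jar stands free at about (528,36), about 6 mm short of the seat, and the knob's top is at (320,358). I'll move over the knob and turn to the far end of the wrist's range to get a long winding stroke.

```bash
python3 -m pendant '[[1,-0.05,0,0.02,0,0,-10],[1,-0.1,0,0.04,0,0,-20],[1,-0.148,0,0.06,0,0,-30],[1,-0.148,0,0.08,0,0,-40],[1,-0.148,0,0.1,0,0,-50],[1,-0.148,0,0.104,0,0,-60],[1,-0.148,0,0.104,0,0,-70],[1,-0.148,0,0.104,0,0,-80],[1,-0.148,0,0.104,0,0,-87.5],[1,-0.148,0,0.104,0,0,-87.5]]'
python3 -m pendant '[[1,0,0,0,0,0,0],[1,0,0,0,0,0,0]]'
python3 - <<'E'
from h import *
w=optics.camera_params("wrist"); im=optics.snapshot("wrist"); cv2.imwrite("pics/w5.png",im[:,:,::-1])
s=env.get_state(); print(s["eef_pos"],s["joint_positions"],s["moment"],Ro.from_quat(s["tcp_rot"]).as_matrix().round(3),totool([489.4-s["eef_pos"][0],-105.5-s["eef_pos"][1],0],s))
E
```

```text
clock: 11.3
eef_pos: [489.2, -105.3, 170.1]
tcp_rot: [0.153, 0.988, 0.0, -0.001]
ft_force: [0.4, -0.8, -0.7]
opening: 87.7
grasp_force: 0.0
clock: 11.55
eef_pos: [489.7, -105.4, 171.4]
tcp_rot: [0.153, 0.988, 0.0, -0.0]
ft_force: [1.0, -0.1, 0.5]
opening: 87.7
grasp_force: 0.0
[ 489.80994238 -105.49618205  171.55634817] [-2.80064797e-01 -1.80302305e-01  1.58435322e+00  1.87421497e-05
  1.73792116e+00 -1.54375187e+00] [-0.02943242 -0.09822552  0.01427638] [[-0.953  0.302 -0.   ]
 [ 0.302  0.953  0.   ]
 [ 0.     0.    -1.   ]] [ 3.89607955e-01 -1.27565488e-01  1.46919570e-04]
```

View pics/w5.png

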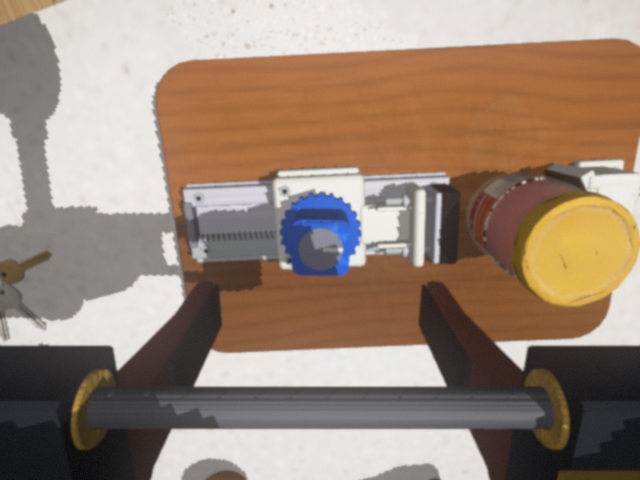

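The knob grip is square to the fingers at about (320,249), the black jaw face edge is at column 457, and the jar is clear of it. I'll check the centre and the face distance numerically, then go down.

```bash
python3 - <<'E'
from h import *
w=optics.camera_params("wrist"); s=env.get_state(); u=np.array([.2588,.966])
K=cast(w,(320,249),98)[0]; print("K",K,totool(np.r_[K-s["eef_pos"][:2],0],s))
F=cast(w,[(458,188),(456,262)],68); print(F,(F-[489.5,-105.5])@u)
E
python3 -m pendant '[[1,0,0,0.04,0,0,0],[1,0,0,0.07,0,0,0],[1,0,0,0.09,0,0,0],[1,0,0,0.1,0,0,0],[1,0,0,0.1015,0,0,0],[1,0,0,0.1015,0,0,0],[0,0,0,0.1015,0,0,0],[0,0,0,0.1015,0,0,0],[0,0,0,0.1015,0,0,0],[0,0,0,0.1015,0,0,0]]'
python3 -m pendant '[[0,0,0,0,0,0,0],[0,0,0,0,0,0,0],[0,0,0,0,0,0,0]]'
python3 - <<'E'
from h import *
s=env.get_state(); print(s["moment"],s["joint_positions"],Ro.from_quat(s["tcp_rot"]).as_matrix().round(3))
E
```

```text
K [ 489.48963131 -104.88981879] [4.88628932e-01 4.81162470e-01 1.89527248e-04]
[[486.25434677  -8.00351124]
 [537.25966513 -20.12746095]] [93.34163309 94.83007406]
clock: 12.85
eef_pos: [489.9, -105.5, 70.4]
tcp_rot: [0.152, 0.988, -0.0, 0.0]
ft_force: [0.3, 0.5, -0.4]
opening: 51.2
grasp_force: 0.0
clock: 13.22
eef_pos: [490.0, -105.3, 70.3]
tcp_rot: [0.152, 0.988, 0.0, 0.0]
ft_force: [0.5, 2.1, 0.8]
opening: 35.9
grasp_force: 29.9
[ 0.19549954 -0.13665613 -0.16793791] [-2.79936373e-01 -1.53270731e-01  1.74003976e+00  3.70494146e-04
  1.55483839e+00 -1.54461421e+00] [[-0.954  0.301  0.   ]
 [ 0.301  0.954  0.   ]
 [ 0.     0.    -1.   ]]
```

```bash
python3 -m pendant '[[0,0,0.00126,0,0,0,9],[0,0.0001,0.0025,0,0,0,18],[0,0.0002,0.0038,0,0,0,27],[0,0.0002,0.005,0,0,0,36],[0,0.0003,0.0063,0,0,0,45],[0,0.0003,0.0075,0,0,0,54],[0,0.0004,0.0088,0,0,0,63],[0,0.0004,0.01,0,0,0,72],[0,0.0005,0.0113,0,0,0,81],[0,0.0005,0.0126,0,0,0,90]]'
python3 - <<'E'
from h import *
s=env.get_state(); print(s["moment"],s["joint_positions"],Ro.from_quat(s["tcp_rot"]).as_matrix().round(3),s["ft_force"],totool([.2588,.966,0],s),s["tau"])
E
```

```text
clock: 14.48
eef_pos: [492.0, -93.8, 70.3]
tcp_rot: [0.808, 0.589, -0.002, -0.001]
ft_force: [-5.6, -0.1, 2.3]
opening: 35.7
grasp_force: 29.8
[-0.2152777   0.96166088  0.29928294] [-2.55140166e-01 -1.51300549e-01  1.73830106e+00 -1.69132014e-03
  1.55736560e+00  5.57860908e-02] [[ 0.306  0.952 -0.003]
 [ 0.952 -0.306 -0.001]
 [-0.002 -0.003 -1.   ]] [-5.64882715 -0.09895103  2.34545689] [ 0.99885796 -0.04912519 -0.00170961] [  0.75871199 -32.35177159 -40.67634702   0.93096312  -1.80325527
  -1.41341608]
```

```bash
python3 -m pendant '[[0,0.0013,-0.001,0,0,0,9],[0,0.0025,-0.001,0,0,0,18],[0,0.0038,-0.0011,0,0,0,27],[0,0.005,-0.0012,0,0,0,36],[0,0.0063,-0.0013,0,0,0,45],[0,0.0075,-0.0014,0,0,0,54],[0,0.0084,-0.0014,0,0,0,60]]'
cat > st.py <<'E'
from h import *
s=env.get_state(); R=Ro.from_quat(s["tcp_rot"]).as_matrix(); u=np.array([.2588,.966,0])
print("Mz %.3f q6 %.3f yaw %.2f F %s tau6 %.3f travel %.2f uTool %s"%(s["moment"][2],s["joint_positions"][5],np.degrees(np.arctan2(R[1,0],R[0,0])),s["ft_force"].round(1),s["tau"][5],(s["eef_pos"]-[489.5,-105.3,0])@u,totool(u,s).round(3)))
E
python3 st.py
```

```text
clock: 15.35
eef_pos: [493.4, -85.0, 70.3]
tcp_rot: [0.994, 0.107, -0.001, -0.0]
ft_force: [-4.5, 0.4, 2.6]
opening: 35.6
grasp_force: 29.8
Mz 0.289 q6 1.119 yaw 12.27 F [-4.5  0.4  2.6] tau6 -0.596 travel 20.62 uTool [ 0.458 -0.889 -0.001]
```

```bash
python3 -m pendant '[[0,0.0003,-0.0006,0,0,0,4],[0,0.0005,-0.001,0,0,0,8]]'; python3 st.py; python3 -m pendant '[[0,0.0003,-0.0006,0,0,0,4],[0,0.0004,-0.001,0,0,0,8]]'; python3 st.py
```

```text
clock: 15.6
eef_pos: [493.7, -83.8, 70.3]
tcp_rot: [0.999, 0.038, -0.001, -0.0]
ft_force: [-5.0, 0.7, 2.7]
opening: 35.8
grasp_force: 29.9
Mz 0.275 q6 1.259 yaw 4.37 F [-5.   0.7  2.7] tau6 -0.437 travel 21.87 uTool [ 0.332 -0.943 -0.001]
clock: 15.85
eef_pos: [494.0, -82.6, 70.3]
tcp_rot: [0.999, -0.032, -0.001, -0.0]
ft_force: [-5.7, 1.4, 3.4]
opening: 35.9
grasp_force: 29.9
Mz 0.301 q6 1.401 yaw -3.62 F [-5.7  1.4  3.4] tau6 -0.422 travel 23.08 uTool [ 0.197 -0.98  -0.   ]
```

```bash
python3 -m pendant '[[0,0.0001,-0.0004,0,0,0,3],[0,0.0002,-0.0008,0,0,0,6]]'; python3 st.py; python3 -m pendant '[[0,0.0001,-0.0004,0,0,0,3],[0,0.0001,-0.0008,0,0,0,6]]'; python3 st.py
```

```text
clock: 16.1
eef_pos: [494.3, -81.7, 70.2]
tcp_rot: [0.997, -0.083, -0.001, -0.0]
ft_force: [-5.3, 1.2, 2.8]
opening: 36.1
grasp_force: 29.9
Mz 0.371 q6 1.506 yaw -9.58 F [-5.3  1.2  2.8] tau6 -0.209 travel 24.03 uTool [ 0.094 -0.996 -0.   ]
clock: 16.35
eef_pos: [494.5, -80.9, 70.2]
tcp_rot: [0.991, -0.135, -0.001, -0.0]
ft_force: [-5.3, 1.8, 2.8]
opening: 36.3
grasp_force: 29.9
Mz 0.356 q6 1.613 yaw -15.57 F [-5.3  1.8  2.8] tau6 -0.172 travel 24.89 uTool [-0.01 -1.    0.  ]
```

```bash
cat > av.py <<'E'
from h import *
m=[]
for i in range(6):
    optics.snapshot("top"); m.append(env.get_state()["moment"][2])
print("avg Mz",np.mean(m),np.std(m))
E
python3 av.py; python3 -m pendant '[[0,0,-0.0002,0,0,0,1.5],[0,0,-0.0004,0,0,0,3]]'; python3 st.py; python3 av.py
```

```text
avg Mz -0.033461885244895954 0.1232115225678011
clock: 16.9
eef_pos: [494.6, -80.4, 70.2]
tcp_rot: [0.987, -0.161, -0.001, -0.0]
ft_force: [-5.9, 2.5, 3.1]
opening: 36.0
grasp_force: 29.9
Mz 0.388 q6 1.664 yaw -18.49 F [-5.9  2.5  3.1] tau6 0.125 travel 25.33 uTool [-0.061 -0.998  0.   ]
avg Mz 0.20095738069030666 0.06680517844288243
```

```bash
python3 -m pendant '[[0,0,-0.0002,0,0,0,1.5],[0,0,-0.0004,0,0,0,3]]'; python3 st.py
```

```text
clock: 17.45
eef_pos: [494.7, -80.0, 70.2]
tcp_rot: [0.982, -0.186, -0.001, -0.0]
ft_force: [-5.4, 2.0, 3.6]
opening: 35.9
grasp_force: 29.9
Mz 0.418 q6 1.717 yaw -21.49 F [-5.4  2.   3.6] tau6 0.145 travel 25.81 uTool [-0.113 -0.994  0.   ]
```

The moving torque is 0.418 N m against about 0.288 free, so roughly 16 N of squeeze. I'll release the knob and rise.

```bash
python3 -m pendant '[[0.6,0,0,0,0,0,0],[0.7,0,0,0,0,0,0],[0.7,0,0,0,0,0,0],[0.7,0,0,0,0,0,0]]'; python3 -m pendant '[[0.7,0,0,-0.02,0,0,0],[0.7,0,0,-0.06,0,0,0],[0.7,0,0,-0.12,0,0,0],[0.7,0,0,-0.18,0,0,0],[0.7,0,0,-0.2,0,0,-10],[0.7,0,0,-0.2,0,0,-20],[0.7,0,0,-0.2,0,0,-30],[0.7,0,0,-0.2,0,0,-40],[0.7,0,0,-0.2,0,0,-40],[0.7,0,0,-0.2,0,0,-40]]'
python3 - <<'E'
from h import *
a=optics.snapshot("side"); b=optics.snapshot("top")
cv2.imwrite("pics/end.png",np.hstack([cv2.resize(a[180:330,250:450],(400,300)),cv2.resize(b[205:355,230:430],(400,300))])[:,:,::-1])
p=optics.camera_params("top")
for c in blobs(b[220:340,280:370].copy(),(16,110,60),(32,255,255),100):
    x,y=cv2.minEnclosingCircle(c)[0]; print("lid",cast(p,(x+280,y+220),122))
E
```

```text
clock: 17.95
eef_pos: [495.8, -80.6, 70.3]
tcp_rot: [0.982, -0.187, 0.0, 0.0]
ft_force: [0.3, 0.9, 1.9]
opening: 61.3
grasp_force: 0.0
clock: 19.2
eef_pos: [495.7, -80.5, 271.1]
tcp_rot: [0.987, 0.159, 0.0, 0.0]
ft_force: [0.4, 0.3, -0.2]
opening: 61.5
grasp_force: 0.0
lid [[520.34563371  35.70470297]]
```

View pics/end.png

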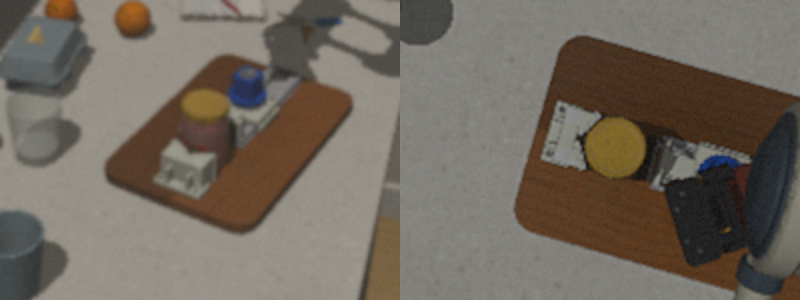

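The jar stands upright in the V with the jaw behind it. The board's hue likely spoiled that lid fix, so I'll check the position once more with the wrist camera.

```bash
python3 - <<'E'
from h import *
w=optics.camera_params("wrist"); im=optics.snapshot("wrist"); print("expect px",proj(w,[528.9,42,122]))
for c in blobs(im,(18,130,60),(32,255,255),800):
    e=cv2.fitEllipse(c); J=cast(w,e[0],122)[0]; print(e,J,"to seat(528.9,42.4)",J-[528.9,42.4])
E
```

```text
expect px [[177.30461264 127.70810923]]
((180.86021423339844, 127.44944763183594), (85.80936431884766, 92.65689849853516), 132.95655822753906) [529.91075321  39.5402165 ] to seat(528.9,42.4) [ 1.01075321 -2.8597835 ]
((481.636962890625, 410.1843566894531), (28.935047149658203, 75.74203491210938), 168.8911895751953) [ 369.86214256 -279.4508203 ] to seat(528.9,42.4) [-159.03785744 -321.8508203 ]
((158.42337036132812, 409.71728515625), (28.23650360107422, 75.53987121582031), 9.855286598205566) [276.5140087    3.97771825] to seat(528.9,42.4) [-252.3859913   -38.42228175]
```

```bash
python3 -c "
from workcell import order
print(order.sign_off())"
```

```text
the job is handed in; nothing more can be done
None
```

The jar is standing upright against the V jaw and clamped with an estimated 16 N, judged from the knob torque since nothing measures the squeeze directly; the gripper is clear of everything, the other items were not touched, and the job was handed in at about 19 s (no verdict was returned).

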